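# Tap the blank down onto its parallels and lock the vise

## Task

The wooden blank is only nipped in the vise and stands proud of the two steel parallels under it, so they still slide. Take the mallet by its handle and tap the blank down gently until it lies level and fully down on both parallels and traps them, then stand the mallet on its face on the table clear of the vise and swing the vise's lever all the way round to lock the jaws. Touch the blank only with the mallet, lock only once it is down, and leave the parallels under it and the other things on the table where they are.

Things in the scene. Friction and masses are not known exactly. Their poses are not given: they have to be found in the camera images.
- vise: Grey machine vise with bright steel jaw plates, bolted to the table, about 212 x 172 mm. Origin at table height under the middle of the blank. Its x axis is the direction in which the jaws close: the fixed jaw is at +x (face 20 mm from the origin), the moving jaw at -x; its y axis runs along the jaws, its z axis is up. Jaw tops are 72 mm above the table, the bed 30 mm above it.
- blank_end_a (a point): Point on top of the light wooden blank (140 long x 40 wide x 34 mm high, lying along the vise's y between the jaws), on its centre line 20 mm in from its +y end. Seated, it is 89 mm above the table (bed 30 + parallel 25 + blank 34); at the start it is 4 to 7 mm higher. The nipped jaws hold by friction: a tap or push over about 5 to 16 N at one end lowers that end; on the parallels it stops dead.
- blank_end_b (a point): The same point 20 mm in from the blank's other end, at the vise's -y; same heights. A tap at one end lowers that end more than the other.
- parallel_a_mid (a point): Centre (12.5 mm above the bed) of the steel parallel near the moving jaw: a loose bar 164 long x 8 thick x 25 mm high with a row of dark dots, standing on edge on the bed under the blank, along the vise's y axis. It may stay anywhere within 15 mm of the middle of the vise along y.
- parallel_b_mid (a point): Centre of the other parallel, near the fixed jaw; the same size.
- mallet_grip (a point): Grip point in the mallet's wooden handle. The mallet (0.38 kg) stands on a white face of its head, handle level: head 70 mm tall, 43 mm across, on axis 55 mm from here; handle 22 wide, 26 high, centre line 35 mm above the table, ending 149 mm from the head's axis. Site x points along the handle to the head, y across it, z up. Grip from above, fingers on the handle's sides.
- mallet_face (a point): Centre of the mallet's lower striking face: 55 mm along +x and 35 mm below the grip point.
- lever (a joint): Angle of the vise's cam lever about its upright pin (rad): 0 to 0.1 at the start, slack; 1.5 is the stop, locked. It grows anticlockwise seen from above. Pushing the knob takes up to about 10 N; the lever stays where it is left. Locked, the jaws grip several times harder and gentle taps no longer move the blank.
- lever_knob (a point): Middle of the black upright knob (18 mm across, from 66 to 102 mm above the table) at the lever's end, 85 mm from its pin, which is at vise x = -109 mm, y = 0. At angle 0 the lever points along the vise's +y, at 1.5 nearly along its -x. The point's y points from the pin out along the lever. Push the knob round with shut fingers.
- seed_jar_mid (a point): Glass seed jar with a grey lid, 52 mm across and 69 mm high, standing on the table beside the work (leave it alone). Point at mid height.
- black_pot_mid (a point): Small black nursery pot, 68 mm across and 58 mm high, standing on the table (leave it alone). Point at mid height.
There are look-alikes about, which are no part of the job. What is shaped like the part that bears blank_end_a but yellow is not meant.

How it is judged:
By the outcome, as a careful person would: the job done as asked, in the order asked, and still so for the second after the job is handed in, with the robot touching nothing.
It also fails if it takes over 72 s, if anything falls off the work surface, if the arm or the gripper's body presses on something with over 40 N, if the wrist force passes 120 N, or if a joint passes its speed limit or range.

## Robot

A 6-joint arm with a two-finger parallel gripper is mounted at the origin on the work surface; the furniture and walls round the work are solid. World frame = base frame: x ahead of the robot, y to its left, z up, the work surface at z = 0. Lengths are in m, angles in degrees, forces in N, time in s.
With the tool pointing down it reaches from about 0.325 to 0.85 m from the base axis. Payload 15.5 kg.
Tool frame: the origin (TCP) lies at the very end of the fingers, on their centre line; the grasp point (between the pads) lies arm.grip_depth behind it (arm.grip_depth is the distance from the TCP to the grasp point, in m); z points along the fingers, y is the line along which they close (so a half turn about z gives the same grasp; the last joint's range is limited). The gripper opens to 91 mm and grips with 3 to 60 N. Pads are 32 mm wide; open, the fingers measure 118 mm over their backs; the gripper's body (76 mm by 178 mm) begins 60 mm behind the grasp point.
Start: joints at [71.305, 28.281, 77.091, -0, 74.628, -5.472], TCP at [0.143, 0.608, 0.214] pointing down, gripper open.
Joint ranges: [-166.48, 166.48], [-47.26, 123.95], [12.59, 153.08], [-70.14, 250.14], [6.76, 159.57], [-176.63, 176.63]. Speed limits (degrees/s): [108.29, 108.29, 147.25, 172.46, 172.46, 172.46].

## Interface

Orientations are given as a 3x3 rotation matrix whose columns are the frame's x, y, z axes.
In Python, from rig import arm gives the robot as it stands. Calls block until the motion is done:
- arm.move_to(position, orientation): joint-space move of the TCP to a pose.
- arm.move_l(position, orientation=None, feed=0.15): straight line of the TCP; orientation=None keeps the orientation; feed is the mean speed in m/s.
- arm.move_joints(angles): joint-space move.
- arm.grip(opening): finger opening in m; the grip force is fixed at half the most; returns when the fingers have stopped.
- arm.sleep(seconds).
- arm.solve_ik(position, orientation): joint angles nearest the present ones, or None.
- arm.snapshot(name): name is "side" or "top"; returns the picture (400x640x3 uint8, red, green, blue); there is no depth.
- arm.get_calibration(name): a dict with "intrinsics" (3x3 intrinsics, pixels), "cam_to_world" (4x4, takes a point from camera to world coordinates). Camera axes: x right, y down, z forward; pixel columns grow to the right and rows downward; lengths in m; the calibration is good to about 2 mm. A picture is of the moment at which its call begins. get_calibration takes no time and is no camera call.
A pose or a line that the arm cannot do raises arm.Unreachable and nothing moves.
- arm.sign_off(): hands the job in; it is judged then, once.
Readings, each from a call of its own:
- arm.current_t(): time.
- arm.current_joint_positions(): joint angles.
- arm.current_dq(): joint speeds.
- arm.current_tau(): joint torques, N m.
- arm.current_ee_pos(): TCP position.
- arm.current_tool_rot(): TCP orientation.
- arm.current_force(): force on the tool from outside, world axes, zero at the start.
- arm.current_torque(): the same for the moment, N m.
- arm.current_width(): finger opening in m.
- arm.current_grasp_force(): force on a finger pad.
Only numpy, scipy, OpenCV 4.12 (cv2) and the standard library are available. Lean on these libraries where they do the work, as an engineer would, in place of code of your own. Each camera call takes 0.05 s, during which the arm holds its last target. There are 200 camera calls.

## Working session

There is one attempt and no reset: what is moved stays moved. The work goes in short steps, each a Python script; the robot and the scene stay as the last script left them, time stands still between calls to the robot, and variables do not carry over. Pictures are saved under pics/ and viewed, at most 10 in all, crops included, and the job is handed in when it is done.

```bash
ls; mkdir -p pics
python3 - <<'E'
from rig import arm
import cv2,numpy as np
np.set_printoptions(precision=4,suppress=True)
for n in("side","top"):
    im=arm.snapshot(n);cv2.imwrite(f"pics/{n}0.png",im[...,::-1])
    c=arm.get_calibration(n);print(n,c["intrinsics"],c["cam_to_world"])
print(arm.grip_depth,arm.current_t(),arm.current_tool_rot(),arm.current_force())
E
```

```text
pics
side [[472.0598   0.     319.3027]
 [  0.     472.0598 203.9244]
 [  0.       0.       1.    ]] [[-0.9988 -0.0423  0.0233  0.5312]
 [-0.0443  0.611  -0.7904  0.9748]
 [ 0.0192 -0.7905 -0.6122  0.8161]
 [ 0.      0.      0.      1.    ]]
top [[368.273    0.     319.4199]
 [  0.     368.273  210.5007]
 [  0.       0.       1.    ]] [[-0.0272 -0.9989  0.038   0.4928]
 [-0.9996  0.0267 -0.0134  0.0354]
 [ 0.0124 -0.0383 -0.9992  1.2465]
 [ 0.      0.      0.      1.    ]]
0.0188 0.1 [[-0.9735  0.2287 -0.0004]
 [ 0.2287  0.9735 -0.001 ]
 [ 0.0001 -0.0011 -1.    ]] [0.6806 0.1581 0.1364]
```

View pics/side0.png

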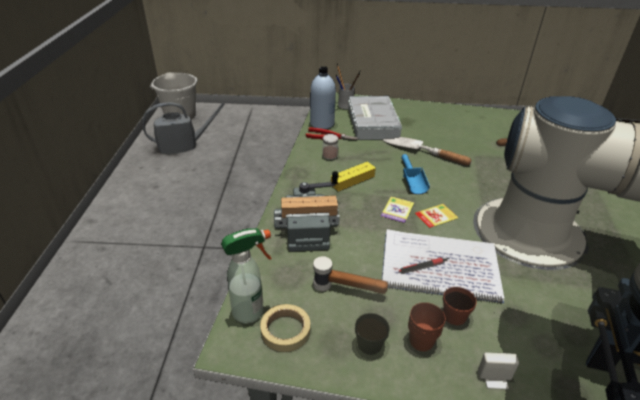

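View pics/top0.png

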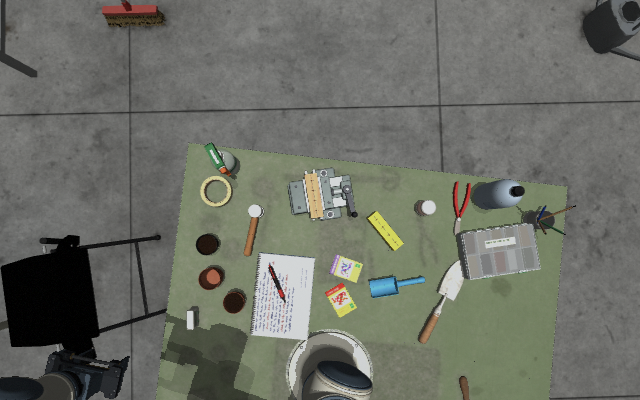

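The side view shows the vise at about (307,220), the mallet at (322,270)-(385,285) and the yellow decoy at (353,177). In the top view the vise is at (320,195), the knob at (352,213), the mallet head at (255,211) and the handle end at (248,253). Next I'll enlarge both.

Run:
```python
import cv2,numpy as np
t=cv2.imread("pics/top0.png");s=cv2.imread("pics/side0.png")
a=cv2.resize(t[160:265,235:365],None,fx=6,fy=5.7,interpolation=cv2.INTER_CUBIC)
a=cv2.resize(t[160:260,235:365],None,fx=6,fy=6,interpolation=cv2.INTER_CUBIC);cv2.imwrite("pics/tc.png",a)
b=cv2.resize(s[170:300,260:395],None,fx=4.6,fy=4.6,interpolation=cv2.INTER_CUBIC);cv2.imwrite("pics/sc.png",b)
```

```text
(no output)
```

View pics/tc.png

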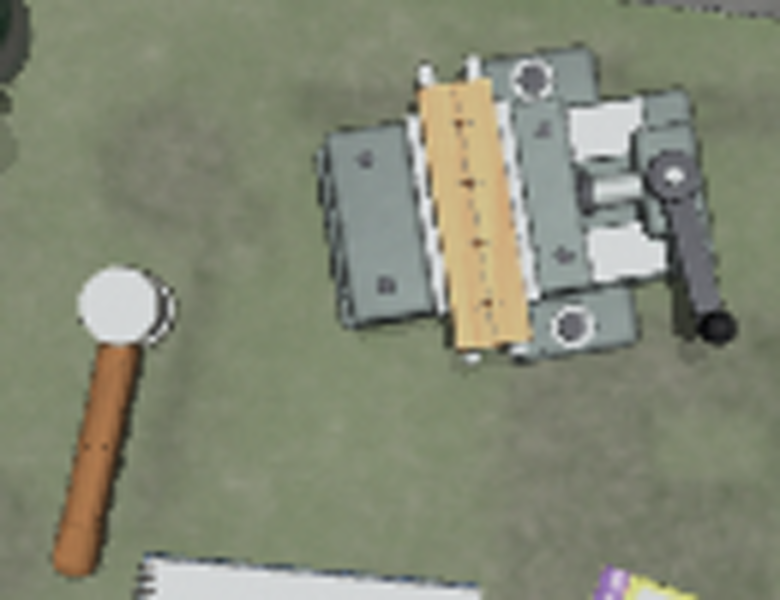

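View pics/sc.png

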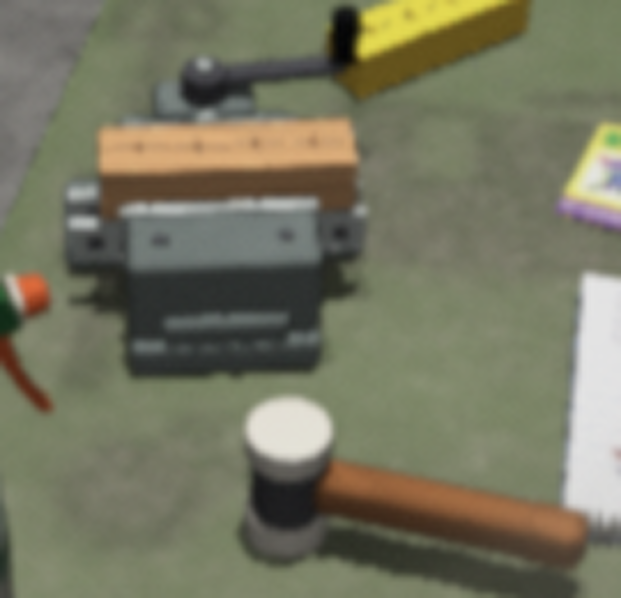

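The top crop shows the blank from (458,82) to (495,345), the knob at (717,327), the pin at (675,178), the mallet head at (118,305) and its handle end at (75,560), all in crop pixels. The side crop agrees. Now I'll compute the positions.

```bash
cat > h.py <<'E'
import cv2,numpy as np
from rig import arm
np.set_printoptions(precision=4,suppress=True)
def ray(n,uv,z):
    c=arm.get_calibration(n);T=np.array(c["cam_to_world"]);K=np.array(c["intrinsics"])
    d=T[:3,:3]@np.linalg.solve(K,[uv[0],uv[1],1.]);o=T[:3,3]
    return o+d*(z-o[2])/d[2]
def blob(im,lo,hi,box):
    h=cv2.cvtColor(im,cv2.COLOR_RGB2HSV);m=cv2.inRange(h,lo,hi)
    x0,x1,y0,y1=box;k=np.zeros_like(m);k[y0:y1,x0:x1]=m[y0:y1,x0:x1]
    cs,_=cv2.findContours(k,cv2.RETR_EXTERNAL,cv2.CHAIN_APPROX_NONE)
    return max(cs,key=cv2.contourArea)
def shot(n):return arm.snapshot(n)
E
python3 - <<'E'
from h import *
t=cv2.cvtColor(cv2.imread("pics/top0.png"),cv2.COLOR_BGR2RGB);s=cv2.cvtColor(cv2.imread("pics/side0.png"),cv2.COLOR_BGR2RGB)
def show(name,n,c,z):
    r=cv2.minAreaRect(c);P=np.array([ray(n,p,z)[:2] for p in cv2.boxPoints(r)])
    print(name,n,r,"ctr",P.mean(0),"sides",np.linalg.norm(P[1]-P[0]),np.linalg.norm(P[2]-P[1]));e=P[1]-P[0];f=P[2]-P[1]
    e=e if np.linalg.norm(e)>np.linalg.norm(f) else f
    print("   long dir deg",np.degrees(np.arctan2(e[1],e[0])))
show("blank","top",blob(t,(8,80,120),(25,255,255),(298,330,165,222)),.0945)
show("blank","side",blob(s,(8,70,170),(25,255,255),(270,345,190,225)),.0945)
show("handle","top",blob(t,(4,100,60),(20,255,255),(240,262,215,262)),.035)
show("handle","side",blob(s,(4,100,50),(20,255,255),(328,392,265,298)),.035)
show("head","top",blob(t,(0,0,185),(180,40,255),(245,266,200,222)),.07)
show("headS","side",blob(s,(0,0,170),(180,60,255),(310,335,255,275)),.07)
show("knob","top",blob(t,(0,0,0),(180,255,45),(346,360,206,220)),.102)
show("knob","side",blob(s,(0,0,0),(180,255,45),(328,342,168,185)),.084)
print("pin",ray("top",(235+675/6,160+177/6),.075))
E
```

```text
blank top ((313.4432067871094, 195.34788513183594), (43.884456634521484, 12.101665496826172), 80.83765411376953) ctr [0.5848 0.0374] sides 0.03801845742709351 0.13791684685729944
   long dir deg -172.41525977557845
blank side ((309.3609924316406, 201.24588012695312), (9.771079063415527, 55.036338806152344), 87.87889862060547) ctr [0.5838 0.0336] sides 0.14046093210317834 0.04070331486749179
   long dir deg -172.46273040224654
handle top ((250.23077392578125, 236.3461456298828), (7.256296634674072, 38.6348762512207), 11.309932708740234) ctr [0.4604 0.248 ] sides 0.12612639810841628 0.023801550138727406
   long dir deg -12.446642423429642
handle side ((357.4807434082031, 280.59613037109375), (58.442604064941406, 11.570850372314453), 11.309932708740234) ctr [0.4639 0.2401] sides 0.03571868078817616 0.13221371560859424
   long dir deg 167.9877636836306
head top ((254.0, 210.5), (11.0, 12.0), 90.0) ctr [0.5432 0.2282] sides 0.03822206420884274 0.03512470745536399
   long dir deg -91.52026889758012
headS side ((322.0, 262.5), (13.0, 18.0), 90.0) ctr [0.5442 0.2235] sides 0.04070716435160856 0.04078266533940446
   long dir deg 91.4145196775759
knob top ((353.5, 214.0), (4.0, 5.0), 90.0) ctr [ 0.5226 -0.0857] sides 0.015585294633009594 0.012456173774431084
   long dir deg -91.5337697041245
knob side ((334.2799987792969, 178.0399932861328), (4.808326244354248, 12.445079803466797), 8.13010311126709) ctr [ 0.5233 -0.0891] sides 0.059709721572253474 0.013500041083491341
   long dir deg -93.29307166244826
pin [ 0.6021 -0.0718  0.075 ]
```

```bash
cat >> h.py <<'E'
def R(deg):  # tool down, tool x along given world heading
    c,s=np.cos(np.radians(deg)),np.sin(np.radians(deg))
    return np.array([[c,s,0],[s,-c,0],[0,0,-1.]])
HEAD=np.array([.5437,.226]);HD=-12.4          # mallet head axis, heading handle->head
O=np.array([.5843,.0362]);VY=np.array([-.9913,-.132]);VX=np.array([-.132,.9913])
HB=np.degrees(np.arctan2(-VX[1],-VX[0]))      # handle heading when tapping = -vise x
GR=.048                                       # grip to head axis
def u(d):return np.array([np.cos(np.radians(d)),np.sin(np.radians(d))])
def over(y):return O+VY*y-GR*u(HB)            # tcp xy with head over vise y
E
python3 - <<'E'
from h import *
g=HEAD-GR*u(HD);r=R(HD+180)
arm.move_to([*g,.10],r);arm.move_l([*g,.016],r)
arm.grip(.0);print(arm.current_width(),arm.current_grasp_force(),arm.current_ee_pos(),arm.current_force(),arm.current_t())
arm.move_l([*g,.06],r,feed=.08);im=shot("side");cv2.imwrite("pics/s1.png",cv2.resize(im[170:320,240:420],None,fx=4,fy=4,interpolation=2)[...,::-1])
print(arm.current_force(),arm.current_torque(),arm.current_width(),arm.current_t())
E
```

```text
0.021864532444399547 29.970788955688477 [0.4968 0.2363 0.016 ] [-0.9755 -0.0895 -0.7923] 3.7667
[-0.6815  0.4459 -3.7382] [ 0.0416  0.1398 -0.0235] 0.021857666946927545 4.5167
```

View pics/s1.png

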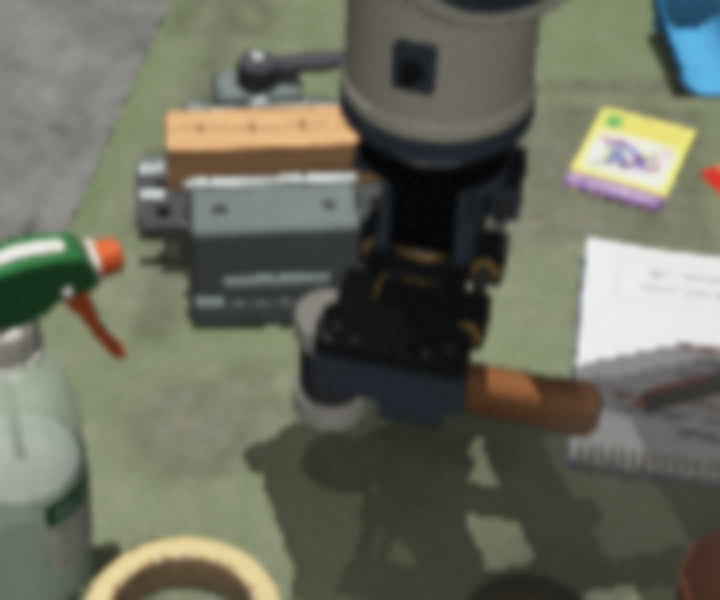

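The mallet is held level, with its head at crop (330,370). I'll go over end a and press down in small steps.

```bash
cat >> h.py <<'E'
def press(y,z0,z1,step=.001,fmax=22):
    r=R(HB+180);p=over(y);f0=arm.current_force()[2];out=[];z=z0
    while z>=z1-1e-6:
        arm.move_l([*p,z+.016],r,feed=.02);f=arm.current_force()[2]-f0;out.append((round(z*1e3,1),round(arm.current_ee_pos()[2]*1e3-16,1),round(f,1)))
        if f>fmax:break
        z-=step
    print(out,arm.current_t())
    arm.move_l([*p,z0+.02],r)
E
python3 - <<'E'
from h import *
r=R(HB+180)
g=HEAD-GR*u(HD);arm.move_l([*g,.15],R(HD+180))
arm.move_to([*over(.05),.15],r);arm.move_l([*over(.05),.12],r)
print(arm.current_t(),arm.current_force(),arm.current_torque())
press(.05,.098,.091)
print(arm.current_torque(),arm.current_width(),arm.current_t())
E
```

```text
6.5333 [ 0.5209  0.1334 -3.9682] [0.0771 0.0148 0.032 ]
[(98.0, np.float64(98.1), np.float64(0.7)), (97.0, np.float64(97.0), np.float64(1.6)), (96.0, np.float64(95.9), np.float64(-0.2)), (95.0, np.float64(94.9), np.float64(0.7)), (94.0, np.float64(94.1), np.float64(2.7)), (93.0, np.float64(93.1), np.float64(6.6)), (92.0, np.float64(92.0), np.float64(7.1)), (91.0, np.float64(91.0), np.float64(7.8))] 8.7333
[0.0442 0.0965 0.0194] 0.02202788902122278 8.9833
```

Run:
```python
from h import *
r=R(HB+180)
arm.move_l([*over(-.05),.125],r)
press(-.05,.098,.090)
im=shot("side");cv2.imwrite("pics/s2.png",cv2.resize(im[150:270,240:420],None,fx=4.4,fy=4.4,interpolation=2)[...,::-1])
```

```text
[(98.0, np.float64(98.0), np.float64(-0.1)), (97.0, np.float64(97.0), np.float64(-0.4)), (96.0, np.float64(95.9), np.float64(-0.4)), (95.0, np.float64(94.9), np.float64(0.6)), (94.0, np.float64(94.0), np.float64(-0.7)), (93.0, np.float64(93.2), np.float64(3.2)), (92.0, np.float64(92.2), np.float64(4.7)), (91.0, np.float64(91.1), np.float64(5.5)), (90.0, np.float64(90.2), np.float64(7.5))] 12.5
```

View pics/s2.png

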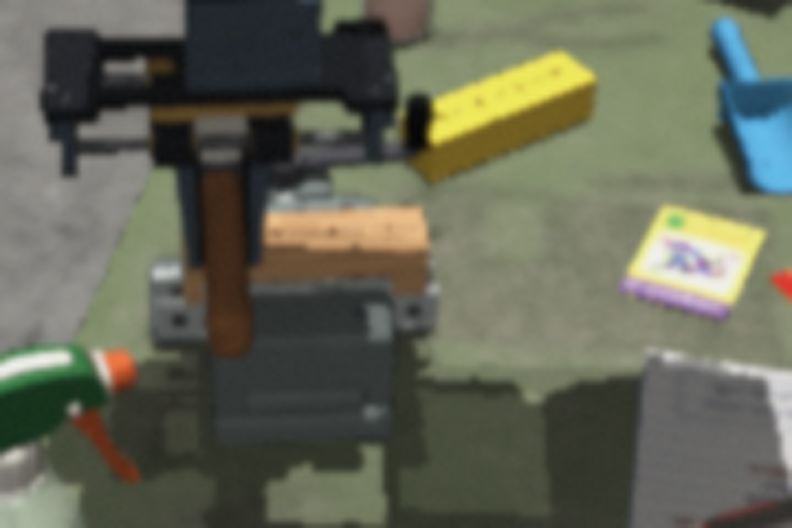

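The handle is still upright in the fingers at (228,260), and the blank looks nearly level. I'll press both ends until they stop dead.

Run:
```python
from h import *
r=R(HB+180)
for y in(.05,-.05,.05):
    arm.move_l([*over(y),.125],r)
    press(y,.0925,.0855,.0007,fmax=16 if y>0 else 18)
```

```text
[(92.5, np.float64(92.6), np.float64(-0.7)), (91.8, np.float64(91.8), np.float64(-0.0)), (91.1, np.float64(91.1), np.float64(-0.4)), (90.4, np.float64(90.4), np.float64(0.8)), (89.7, np.float64(89.8), np.float64(5.2)), (89.0, np.float64(89.1), np.float64(8.1)), (88.3, np.float64(88.7), np.float64(12.9)), (87.6, np.float64(88.2), np.float64(18.1))] 16.3417
[(92.5, np.float64(92.6), np.float64(0.9)), (91.8, np.float64(91.8), np.float64(0.3)), (91.1, np.float64(91.1), np.float64(1.0)), (90.4, np.float64(90.3), np.float64(0.1)), (89.7, np.float64(89.6), np.float64(0.8)), (89.0, np.float64(89.0), np.float64(1.1)), (88.3, np.float64(88.5), np.float64(5.3)), (87.6, np.float64(88.3), np.float64(11.8)), (86.9, np.float64(87.9), np.float64(18.0)), (86.2, np.float64(87.5), np.float64(20.9))] 20.6417
[(92.5, np.float64(92.6), np.float64(-0.5)), (91.8, np.float64(91.8), np.float64(-1.1)), (91.1, np.float64(91.1), np.float64(-1.2)), (90.4, np.float64(90.4), np.float64(-0.2)), (89.7, np.float64(89.6), np.float64(-0.8)), (89.0, np.float64(88.9), np.float64(-0.8)), (88.3, np.float64(88.3), np.float64(0.5)), (87.6, np.float64(87.7), np.float64(3.1)), (86.9, np.float64(87.4), np.float64(12.7)), (86.2, np.float64(87.0), np.float64(18.5))] 24.9417
```

Run:
```python
from h import *
r=R(HB+180)
for y in(-.05,.05):
    arm.move_l([*over(y),.115],r)
    press(y,.0890,.0845,.0005,fmax=17)
print(arm.current_torque())
```

```text
[(89.0, np.float64(89.0), np.float64(0.5)), (88.5, np.float64(88.6), np.float64(-1.1)), (88.0, np.float64(88.0), np.float64(0.1)), (87.5, np.float64(87.5), np.float64(-0.2)), (87.0, np.float64(87.2), np.float64(4.9)), (86.5, np.float64(87.1), np.float64(12.4)), (86.0, np.float64(86.9), np.float64(17.8))] 28.1583
[(89.0, np.float64(89.0), np.float64(0.1)), (88.5, np.float64(88.6), np.float64(0.0)), (88.0, np.float64(88.0), np.float64(0.4)), (87.5, np.float64(87.5), np.float64(0.1)), (87.0, np.float64(87.2), np.float64(4.0)), (86.5, np.float64(87.0), np.float64(13.1)), (86.0, np.float64(86.7), np.float64(18.3))] 31.375
[ 0.0332  0.0667 -0.008 ]
```

Both ends stop dead at the same height, so the blank is level and seated. The offset of about 1.7 mm is slight mallet slip in the grip. I'll put the mallet back where it stood.

Run:
```python
from h import *
r=R(HD+180);g=HEAD-GR*u(HD)
arm.move_l([*over(.05),.16],R(HB+180))
arm.move_to([*g,.12],r);arm.move_l([*g,.03],r);arm.move_l([*g,.0155],r,feed=.03)
print(arm.current_force());arm.grip(.06);arm.move_l([*g,.20],r,feed=.2);arm.grip(0)
print(arm.current_t())
P=O-.109*VX;a=.045
knob=P+.085*(VY*np.cos(a)-VX*np.sin(a))
arm.move_to([*(knob+.05*VX),.20],R(np.degrees(np.arctan2(VY[1],VY[0]))))
im=shot("top");cv2.imwrite("pics/t3.png",cv2.resize(im[150:270,235:375],None,fx=5,fy=5,interpolation=2)[...,::-1])
im=shot("side");cv2.imwrite("pics/s3.png",cv2.resize(im[150:300,250:400],None,fx=4,fy=4,interpolation=2)[...,::-1])
print(arm.current_t(),arm.current_joint_positions(),knob)
```

```text
[ 0.075   0.2363 -3.0164]
37.2
38.3667 [ -10.7937   19.971    94.1766    0.0115   65.8505 -108.4347] [ 0.515  -0.0869]
```

View pics/s3.png

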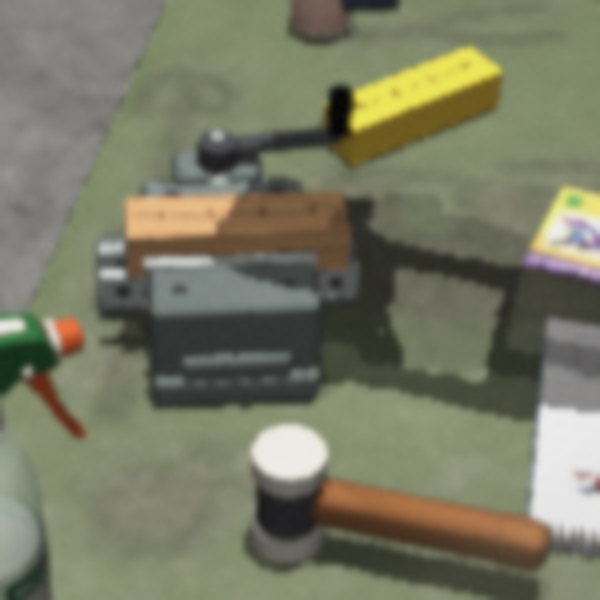

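View pics/t3.png

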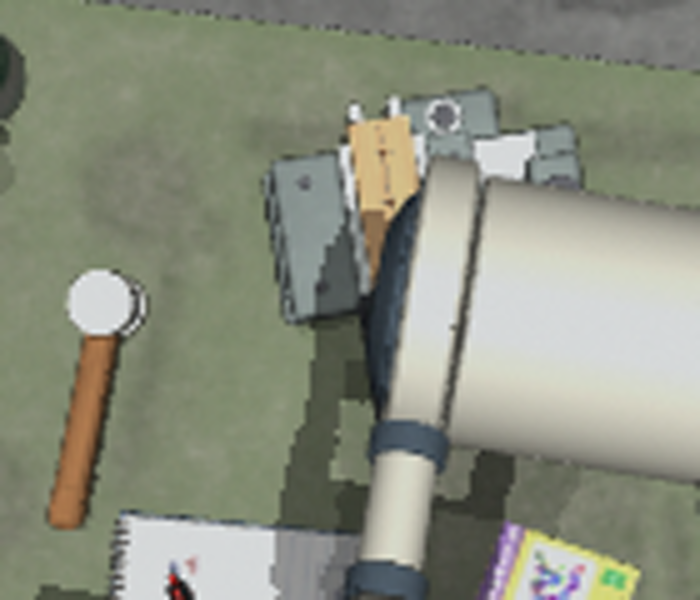

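The mallet stands upright at its original spot. The blank's top edge has dropped about 2 px in the side view, which matches 5–6 mm. Now I'll swing the lever.

Run:
```python
from h import *
P=O-.109*VX;hv=np.degrees(np.arctan2(VY[1],VY[0]))
def pose(a,back=.0225,z=.078):
    er=VY*np.cos(a)-VX*np.sin(a);t=-VY*np.sin(a)-VX*np.cos(a)
    return [*(P+.085*er-back*t),z],R(hv+np.degrees(a)+180),t
p,r,_=pose(.0,.042,.15);arm.move_to(p,r)
p,r,_=pose(.0,.042);arm.move_l(p,r);f0=np.array(arm.current_force());print(arm.current_t(),f0)
a=0.0;out=[]
while a<1.7:
    p,r,t=pose(a);arm.move_l(p,r,feed=.06)
    f=-(np.array(arm.current_force())-f0)[:2]@t;out.append((round(a,2),round(float(f),1)))
    if a>1.35 and f>18:break
    a+=.1 if a<1.35 else .025
print(out,arm.current_t())
p,r,_=pose(a-.1,.045);arm.move_l(p,r);p[2]=.2;arm.move_l(p,r,feed=.25)
arm.move_to([.42,-.2,.30],r)
print(arm.current_t())
im=shot("top");A=cv2.resize(im[150:270,235:395],None,fx=5,fy=5,interpolation=2);cv2.imwrite("pics/t4.png",A[...,::-1])
```

```text
41.75 [ 1.2775  0.4997 -0.131 ]
[(0.0, -0.7), (0.1, 1.0), (0.2, 0.4), (0.3, 1.5), (0.4, 0.8), (0.5, 3.1), (0.6, 3.3), (0.7, 3.9), (0.8, 4.2), (0.9, 4.6), (1.0, 4.0), (1.1, 4.9), (1.2, 3.7), (1.3, 4.3), (1.4, 5.2), (1.43, 8.2), (1.45, 7.4), (1.47, 8.9), (1.5, 8.1), (1.52, 8.8), (1.55, 8.4), (1.57, 9.6), (1.6, 9.5), (1.62, 8.9), (1.65, 17.8), (1.67, 28.8)] 49.175
50.925
```

View pics/t4.png

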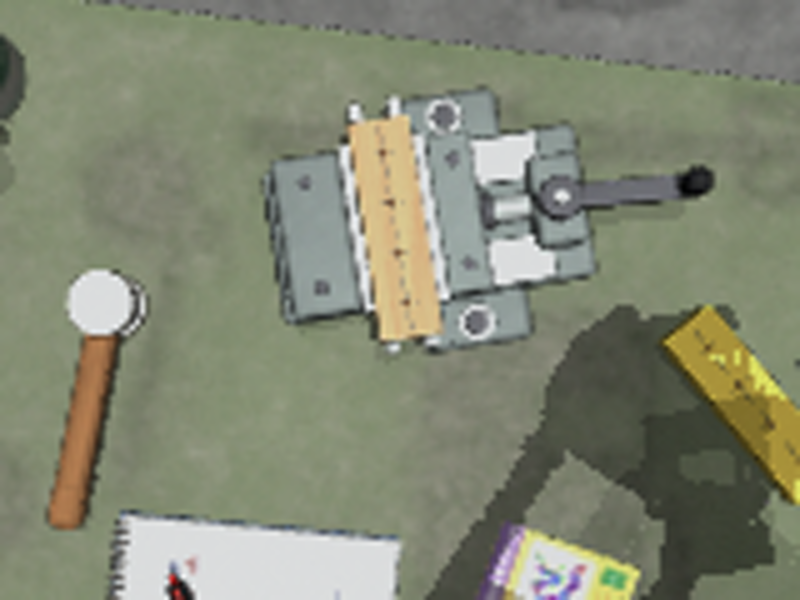

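The lever now points out along the vise's -x, with the knob at (695,180), and it hit a hard stop. The parallels, mallet and other things are in place.

```bash
python3 -c "
from rig import arm
print(arm.sign_off(),arm.current_t())"
```

```text
the job is handed in; nothing more can be done
the job is handed in; nothing more can be done
```

The job is handed in: the blank is down and level on both parallels, by equal hard stops under the mallet at each end. The mallet stands on its face where it began, and the lever was pushed to its hard stop, with about 51 s on the clock.

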